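# Snap the torch into its spring-clip cradle

### The job

Pick up the orange torch from the console and put it back in its cradle: lens towards the cradle's green-marked end, pressed straight down until both pairs of spring clips have snapped round the barrel and it sits fully home and level. Press firmly enough to snap it in, but stop as soon as you feel it bottom on the pads (hard forcing breaks the cradle), then let go and leave the dish, jar and bottle opener alone.

Things in the scene. Friction and masses are not known exactly. Their poses are not given: they have to be found in the camera images.
- torch: Orange torch, 184 mm long, about 0.2 kg, lying on the console. Origin on its axis (19 mm up) at mid-barrel, x along the axis to the lens, z up at the start. Bare round barrel 28 mm in diameter from x -62 to +62 mm; then an orange hexagonal head (38 mm across flats, to x +100) and a black hexagonal tail cap (38 mm across flats, to x -84). It rests on flats of these ends.
- lens (a point): Centre of the torch's lens face, 100 mm from the torch's origin along its +x.
- cradle: Torch cradle; grey foot 180 x 75 x 14 mm, screwed down. Origin: centre of its underside, x lengthwise to the green-marked end (the lens end), z up. A spring clip stands at x -45 and at +45 mm, 14 mm wide along x; between them 76 mm of barrel stays free, open below and to both sides. A seated barrel is level, its axis along x at y = 0, its middle at x = 0 (8 mm of play).
- post_lens (a point): Foot of the clip post at the green end, 45 mm from the cradle's centre, 14 mm above the console. The posts are telescopic, clamped at a height that differs each time and is NOT measured: both clips are level with each other, and the axis of a seated barrel is anywhere from 60 to 94 mm above the console. Find it by feel. A push of over 35 N breaks it.
- post_tail (a point): The same at the other end, x = -45 mm. Each clip: a pad under the barrel and two sprung fingers with round lips 21 mm apart, their centres 10 mm above a seated axis, flared tips 10 mm more. The barrel meets the lips 20 mm above seated; resistance peaks at 10 to 20 N (both clips), falls about 10 mm above seated, the clips pull it down, then it bottoms with a steep rise.
- pad_lens (a joint): Small rubber pad on which the barrel beds in the clip at the green end. It gives 2.5 mm on a light spring (about 1 N): 0 when nothing lies on it, 0.0025 m when the barrel is fully home.
- pad_tail (a joint): The same in the other clip.
- dish: White porcelain dish, 104 mm across, 28 mm high; origin at the centre of its underside. To be left alone.
- jar: Glass jar with an aluminium screw lid, 72 mm in diameter, 98 mm high; origin at the centre of its underside. To be left alone.
- opener: Chrome bottle opener lying flat, about 125 mm long, 34 mm wide, 6 mm thick; origin at its underside near the middle, x along its length towards the ring. To be left alone.

How it is judged:
On the way:
1. the torch is lifted off the console (height (world z) of torch above 0.07 m), for 0.1 s.
At the end, for the whole second after the job is handed in: The torch is snapped into both clips, released and at rest: both pads down over 1.5 mm, origin 55 to 98 mm above the console, within 14 mm of the cradle centre lengthwise and 5 mm sideways, axis within 0.09 rad of the cradle axis, lens towards the green end (z of torch in the frame of cradle between 0.055 and 0.098 m and x of torch in the frame of cradle between -0.014 and 0.014 m and y of torch in the frame of cradle between -0.005 and 0.005 m and x of lens in the frame of cradle above 0.05 m and angle between the x axis of torch and the x axis of cradle, either way round below 0.09 rad and value of joint each of pad_lens, pad_tail above 0.0015 m and linear speed of torch below 0.02 m/s); the robot touches nothing.
It fails at once if the torch is forced against the cradle: over 55 N in all its contacts (some 30 N as it snaps in, 15 N of it the squeeze of the clips when home) (contact force between torch and cradle above 55 N).
It fails at once if the robot bears on the cradle with more than 40 N (contact force between any of the fingers, the arm and cradle above 40 N).
It fails at once if the dish, jar or bottle opener is displaced by more than 30 mm (distance of any of dish, jar, opener from where it was at the start of the episode above 0.03 m).
It also fails if it takes over 64 s, if anything falls off the work surface, if the arm or the gripper's body presses on something with over 40 N, if the wrist force passes 120 N, or if a joint passes its speed limit or range.

### The arm

A 6-joint arm with a two-finger parallel gripper is mounted at the origin on the work surface. World frame = base frame: x ahead of the robot, y to its left, z up, the work surface at z = 0. Lengths are in m, angles in rad, forces in N, time in s.
With the tool pointing down it reaches from about 0.15 to 0.775 m from the base axis. Payload 6.1 kg.
Tool frame: the origin (TCP) lies midway between the tips of the shut fingers; the grasp point (between the pads) lies 19 mm behind it; z points along the fingers, y is the direction in which the jaws open and shut (so a half turn about z gives the same grasp; the last joint's range is limited). The gripper opens to 85 mm and grips with 20 to 120 N. Pads are 22 mm wide; open, the fingers measure 114 mm over their backs; the gripper's body (76 mm by 85 mm) begins 54 mm behind the grasp point. The pads swing forward as they close: fully open they stand 13 mm farther back than shut.
Start: joints at [-1.116, 0.126, -0.04, 1.405, 0, 1.571], TCP at [0.231, -0.472, 0.231] pointing down, gripper open.
Joint ranges: [-2.72, 2.72], [-0.95, 1.95], [-1.27, 1.35], [-1.78, 2.02], [-1.46, 1.47], [-3.14, 3.14]. Speed limits (rad/s): [2.39, 2.39, 3.01, 3.14, 3.14, 3.14].

### API

Orientations are given as a rotation vector (axis times angle).
In Python, from cell import env gives the robot as it stands.
- The arm moves only by the shell command python3 -m handwheel 'ROWS' [FORCE]. ROWS is JSON, a list of rows, each an object of numbers: "tx", "ty", "tz": the shift along the tool's x, y, z scaled (see below); "wx", "wy", "wz": the turn, a rotation vector about the tool's x, y, z scaled (see below); "fingers": the gripper command: -1 is shut, 1 is fully open, values between are in proportion. A call has 1 to 20 rows; each row shifts and turns the commanded pose from where the row before left it, along the tool's axes as they then stand; what a row does not reach is not made up. The controller multiplies each number of a shift by 50 mm and each number of a turn by 45 degrees. A row lasts 1/8 s, in which the tool goes at most 62.5 mm and 10.7 degrees, less where a joint would pass 70% of its speed; a pose out of reach is approached as far as the arm can. A call with a number of a shift or a turn outside -1 to 1 is refused whole. A call with a gripper value outside its range is refused whole. The fingers move at their own pace and stop on an object; FORCE is the grip in N (left out, the last holds). Time passes only in rows, so rows that do not move let the fingers close. It gives the time, the measured TCP pose, the force and the opening at its end, in the units of the state.
- env.state(): the state, without advancing time (a new reading comes with each control period).
- env.read_camera(name): name is "scene" or "top"; returns (picture, depth): 384x512x3 uint8, blue, green, red; 384x512 float32, m along the optical axis (not along the pixel's ray), 0 where there is no reading.
- env.get_calibration(name): a dict with "fovy" (degrees; the focal length in pixels is half the picture's height over the tangent of half this angle, whatever the lens; pixels are square), "cx", "cy" (the principal point, pixels), "R" (3x3) and "t" (3): a world point X has camera coordinates R X + t. Camera axes: x right, y down, z forward; pixel columns grow to the right and rows downward; lengths in m; the calibration is good to about 2 mm. A picture is of the moment at which its call begins. get_calibration takes no time and is no camera call.
- env.close_job(): hands the job in, once; it reports no verdict.
The state is a dict: "t": time; "q": joint angles; "dq": joint speeds; "joint_efforts": joint torques, N m; "position": TCP position; "eef_rot": TCP orientation; "wrist_force": force on the tool from outside, world axes, zero at the start; "moment": the same for the moment, N m; "finger_gap": finger opening in m.
Only numpy, scipy, OpenCV 4.12 (cv2) and the standard library are available. Lean on these libraries where they do the work, as an engineer would, in place of code of your own. Each camera call takes 0.05 s, during which the arm holds its last target. There are 200 camera calls.

## Working session

There is one attempt and no reset: what is moved stays moved. The work goes in short steps, Python scripts to look and compute and a shell command to move; the robot and the scene stay as the last step left them, time stands still between calls to the robot, and variables do not carry over. Pictures are saved under pics/ and viewed, about 8 in all and at most 12, crops included, and the job is handed in when it is done.

```bash
mkdir -p pics; ls
python3 - <<'E'
from cell import env
import cv2,numpy as np
for n in("scene","top"):
    im,d=env.read_camera(n); cv2.imwrite(f"pics/{n}0.png",im); np.save(f"pics/{n}0.npy",d)
    print(n,env.get_calibration(n))
s=env.state(); print(s)
E
```

```text
pics
scene {'fovy': 44.14101562678629, 'cx': 254.66688777287447, 'cy': 190.12364988340087, 'R': array([[-0.74938691,  0.66190178, -0.01747255],
       [ 0.43241486,  0.46924332, -0.76995331],
       [-0.50143458, -0.58454832, -0.63786097]]), 't': array([ 0.4711193 , -0.22376383,  1.77253611])}
top {'fovy': 46.015515692414034, 'cx': 256.7632833603755, 'cy': 193.67336000258265, 'R': array([[-0.01995758, -0.99963552, -0.01818035],
       [-0.99029779,  0.02226579, -0.137166  ],
       [ 0.13752081,  0.01526646, -0.99038122]]), 't': array([0.01788304, 0.62526879, 1.20133808])}
{'t': 0.1, 'q': array([-1.11600405e+00,  1.26344097e-01, -4.04973138e-02,  1.40539627e+00,
       -4.97494253e-06,  1.57080959e+00]), 'dq': array([-0.00069741, -0.00112924,  0.00226226,  0.00101016,  0.00171641,
        0.0002958 ]), 'joint_efforts': array([ 2.89687414e-03, -4.36905527e+01,  3.53605807e+01,  1.37142168e-02,
        1.98877133e-04,  1.07961904e-05]), 'position': array([ 0.23045987, -0.47131133,  0.23059797]), 'eef_rot': array([-3.05935539e+00, -7.07908625e-01,  5.17813604e-04]), 'wrist_force': array([ 0.40080237, -0.08682068, -1.19138158]), 'moment': array([ 0.00260609, -0.00605073, -0.02008864]), 'finger_gap': 0.08569708876809477}
```

View pics/top0.png

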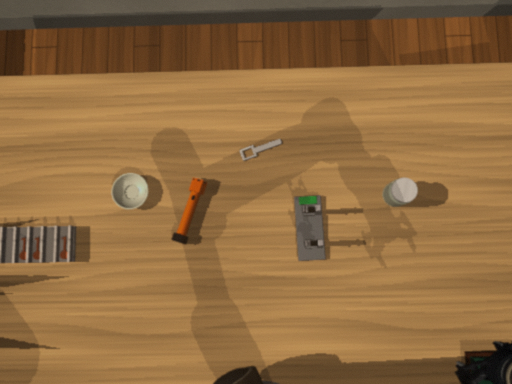

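View pics/scene0.png

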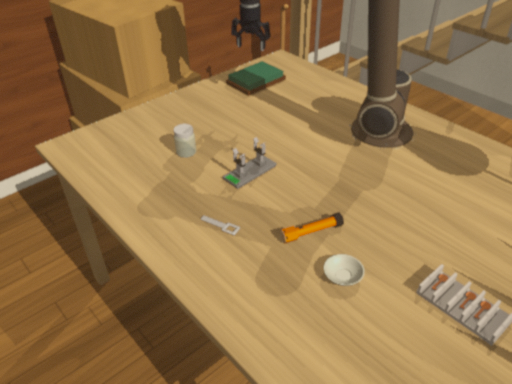

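The top view shows the torch from tail (180,238) to lens (198,180). The cradle foot spans about (297–325, 195–260), with its green end at (309,200).

```bash
cat > h.py <<'E'
from cell import env
import cv2,numpy as np
def ray(cam,uv,z):
    c=env.get_calibration(cam);f=192/np.tan(np.radians(c["fovy"])/2)
    R,t=c["R"],c["t"];o=-R.T@t
    uv=np.atleast_2d(uv).astype(float)
    d=np.c_[(uv[:,0]-c["cx"])/f,(uv[:,1]-c["cy"])/f,np.ones(len(uv))]@R
    return o+d*((z-o[2])/d[:,2])[:,None]
def cloud(cam,D):
    c=env.get_calibration(cam);f=192/np.tan(np.radians(c["fovy"])/2)
    v,u=np.mgrid[:384,:512]
    P=np.stack([(u-c["cx"])/f*D,(v-c["cy"])/f*D,D],-1)
    return (P-c["t"])@c["R"]
def axis(P):
    m=P.mean(0);w=np.linalg.svd(P-m)[2][0];return m,w
E
python3 - <<'E'
from h import *
for cam in("top","scene"):
    im=cv2.imread(f"pics/{cam}0.png");D=np.load(f"pics/{cam}0.npy");W=cloud(cam,D)
    hsv=cv2.cvtColor(im,cv2.COLOR_BGR2HSV);H,S,V=cv2.split(hsv)
    def big(m):
        n,l,s,c=cv2.connectedComponentsWithStats(m.astype(np.uint8));k=1+np.argmax(s[1:,4]);return l==k
    org=(H<20)&(S>205)&(V>120)
    if cam=="scene": org[:190]=0; org[:,360:]=0
    else: org[:,:160]=0; org[:100]=0;org[260:]=0
    o=big(org)
    grn=big((H>50)&(H<75)&(S>120)&(V>60)&(np.arange(512)[None]>200)&(np.arange(384)[:,None]>140))
    for nm,m,z in(("orange",o,.019),("green",grn,.014)):
        v,u=np.nonzero(m);uv=np.c_[u,v];P=ray(cam,uv,z)
        r=cv2.minAreaRect((P[:,:2]*1000).astype(np.float32))
        print(cam,nm,len(u),uv.min(0),uv.max(0),"rect",np.round(r,1) if 0 else r, "depthz med",np.median(W[m][:,2]),W[m][:,2].min(),W[m][:,2].max())
    if cam=="top":
        # torch and foot by height
        for nm,(u0,u1,v0,v1),lo,hi,z in(("torch",(165,215,170,250),.01,.06,.019),("foot",(285,340,185,270),.007,.022,.014),("clips",(285,340,185,270),.03,.15,.06)):
            m=np.zeros((384,512),bool);m[v0:v1,u0:u1]=True
            m&=(W[...,2]>lo)&(W[...,2]<hi);P=W[m]
            r=cv2.minAreaRect((P[:,:2]*1000).astype(np.float32));a=axis(P[:,:2])
            print(nm,len(P),r,a,P.max(0))
        np.set_printoptions(precision=3,suppress=True)
        m=np.zeros((384,512),bool);m[185:270,285:340]=True;m&=(W[...,2]>.03);print(W[m][::6])
E
```

```text
top orange 406 [177 179] [202 233] rect ((598.472900390625, 195.96859741210938), (29.761798858642578, 161.6795654296875), 71.61629486083984) depthz med 0.03437150574425859 0.023108155129911014 1.27587341880117
top green 126 [299 196] [316 203] rect ((609.8680419921875, -137.04212951660156), (47.788116455078125, 19.800811767578125), 88.73383331298828) depthz med 0.017316596532892338 0.010695845068655827 1.27587341880117
torch 798 ((586.906005859375, 195.11453247070312), (45.179073333740234, 185.0026397705078), 70.88755798339844) (array([0.58800374, 0.19272056]), array([-0.94360897,  0.33106209])) [0.67966885 0.24604729 0.04443811]
foot 1457 ((528.310302734375, -148.20654296875), (142.99588012695312, 226.63330078125), 85.25650787353516) (array([ 0.53071098, -0.13729257]), array([-0.99953532, -0.0304819 ])) [ 0.6360218  -0.06878133  0.02163339]
clips 255 ((530.9894409179688, -138.49803161621094), (108.83544158935547, 44.765480041503906), 1.1991859674453735) (array([ 0.53281327, -0.1385954 ]), array([-0.99934407, -0.03621362])) [ 0.58512496 -0.11527024  0.11252271]
[[ 0.454 -0.014  1.276
[... 807 characters left out ...]
14  1.276]
 [ 0.486 -0.128  0.102]
 [ 0.486 -0.147  0.075]
 [ 0.485 -0.159  0.105]
 [ 0.484 -0.126  0.101]
 [ 0.484 -0.144  0.078]
 [ 0.483 -0.156  0.104]
 [ 0.481 -0.125  0.103]
 [ 0.481 -0.144  0.079]
 [ 0.48  -0.129  0.031]
 [ 0.479 -0.154  0.032]
 [ 0.454 -0.014  1.276]]
scene orange 466 [282 216] [336 241] rect ((588.798828125, 193.467041015625), (51.57268524169922, 170.012451171875), 70.47303771972656) depthz med 0.03060958055304905 -0.0027498457365911326 0.9665755568348001
scene green 53 [226 175] [238 182] rect ((605.243896484375, -136.31390380859375), (18.599063873291016, 46.574581146240234), 2.182668685913086) depthz med 0.01637037852684268 0.010476944778987198 0.021117369652083776
```

```bash
cat >> h.py <<'E'
from scipy.spatial.transform import Rotation as Ro
def plan(goal,yaw_axis):
    """tool shift (mm) and wz turn to bring TCP to goal with tool x along +-yaw_axis, pointing down"""
    s=env.state();R=Ro.from_rotvec(s["eef_rot"]).as_matrix()
    d=R.T@(np.array(goal)-s["position"])
    tz=R[:,2]; out=[]
    for a in(yaw_axis,yaw_axis+np.pi):
        x=np.array([np.cos(a),np.sin(a),0]);z=np.array([0,0,-1.]);G=np.c_[x,np.cross(z,x),z]
        out.append(np.round(np.degrees(Ro.from_matrix(R.T@G).as_rotvec()),2))
    print("t",s["t"],"q",np.round(s["q"],3),"pos",np.round(s["position"],4),"gap",round(s["finger_gap"],4),"F",np.round(s["wrist_force"],2),"M",np.round(s["moment"],3))
    print("R\n",np.round(R,3),"\nshift units",np.round(d/.05,3),"turn deg",out)
E
python3 - <<'E'
from h import *
im=cv2.imread("pics/top0.png");D=np.load("pics/top0.npy");W=cloud("top",D)
H,S,V=cv2.split(cv2.cvtColor(im,cv2.COLOR_BGR2HSV))
m=(((S<50)|((H>50)&(H<75)&(S>120))));b=np.zeros_like(m);b[185:270,290:332]=1
m&=b
k=m&(abs(W[...,2]-.014)<.012)
k=cv2.morphologyEx(k.astype(np.uint8),cv2.MORPH_OPEN,np.ones((3,3)))>0
v,u=np.nonzero(k);P=ray("top",np.c_[u,v],.014)
print("foot",len(u),cv2.minAreaRect((P[:,:2]*1000).astype(np.float32)),np.median(W[k],0))
t=b&(W[...,2]>.055)&(W[...,2]<.13)
for nm,s in(("lens",W[...,0]>.535),("tail",W[...,0]<.535)):
    Q=W[t&s];print(nm,len(Q),Q.mean(0),(Q.min(0)+Q.max(0))/2,Q.min(0),Q.max(0))
    Q=Q[Q[:,2]>.093];print("  tips",Q.mean(0),[Q[Q[:,1]>-.138].mean(0),Q[Q[:,1]<-.138].mean(0)])
plan([.579,.198,.15],-.333)
E
```

```text
foot 1024 ((532.428466796875, -139.4022216796875), (174.2533416748047, 69.02293395996094), 1.8501297235488892) [ 0.52503188 -0.13623911  0.0149433 ]
lens 114 [ 0.5764106  -0.13710222  0.08890884] [ 0.57716893 -0.13758262  0.08710699] [ 0.56921289 -0.159895    0.06169128] [ 0.58512496 -0.11527024  0.11252271]
  tips [ 0.57696718 -0.13754821  0.10292455] [array([ 0.57629974, -0.12133706,  0.1021204 ]), array([ 0.57759157, -0.15271349,  0.10367682])]
tail 107 [ 0.48741462 -0.14058235  0.08864178] [ 0.48716682 -0.14006578  0.08690316] [ 0.47846368 -0.16168243  0.06269374] [ 0.49586996 -0.11844913  0.11111259]
  tips [ 0.48754663 -0.14165488  0.10288896] [array([ 0.48669905, -0.12470234,  0.1033288 ]), array([ 0.48827312, -0.15618563,  0.10251194])]
t 0.1 q [-1.116  0.126 -0.04   1.405 -0.     1.571] pos [ 0.2305 -0.4713  0.2306] gap 0.0857 F [ 0.4  -0.09 -1.19] M [ 0.003 -0.006 -0.02 ]
R
 [[ 0.898  0.439 -0.001]
 [ 0.439 -0.898  0.001]
 [-0.    -0.001 -1.   ]] 
shift units [12.142 -8.961  1.625] turn deg [array([-8.000e-02,  3.000e-02,  4.514e+01]), array([-4.0000e-02, -1.0000e-01, -1.3486e+02])]
```

```bash
python3 -m handwheel '[{"tx":0.76,"ty":-0.56,"fingers":1},{"tx":0.76,"ty":-0.56},{"tx":0.76,"ty":-0.56},{"tx":0.76,"ty":-0.56},{"tx":0.76,"ty":-0.56},{"tx":0.76,"ty":-0.56}]' 90; python3 -c "
from h import *
plan([.579,.198,.15],-.333)"
```

```text
t 0.1 q [-1.116  0.126 -0.04   1.405 -0.     1.571] pos [ 0.2305 -0.4713  0.2306] gap 0.0857 F [ 0.4  -0.09 -1.19] M [ 0.003 -0.006 -0.02 ]
R
 [[ 0.898  0.439 -0.001]
 [ 0.439 -0.898  0.001]
 [-0.    -0.001 -1.   ]] 
shift units [12.142 -8.961  1.625] turn deg [array([-8.000e-02,  3.000e-02,  4.514e+01]), array([-4.0000e-02, -1.0000e-01, -1.3486e+02])]$[0]: bad value
```

```bash
python3 -m handwheel '[{"tx":0.76,"ty":-0.56,"tz":0,"wx":0,"wy":0,"wz":0,"fingers":1},{"tx":0.76,"ty":-0.56,"tz":0,"wx":0,"wy":0,"wz":0,"fingers":1},{"tx":0.76,"ty":-0.56,"tz":0,"wx":0,"wy":0,"wz":0,"fingers":1},{"tx":0.76,"ty":-0.56,"tz":0,"wx":0,"wy":0,"wz":0,"fingers":1},{"tx":0.76,"ty":-0.56,"tz":0,"wx":0,"wy":0,"wz":0,"fingers":1},{"tx":0.76,"ty":-0.56,"tz":0,"wx":0,"wy":0,"wz":0,"fingers":1}]' 90; python3 -c "
from h import *
plan([.579,.198,.15],-.333)"
```

```text
t: 0.85
position: [0.362, -0.2191, 0.2311]
eef_rot: [-3.061, -0.708, 0.0]
wrist_force: [1.0, -0.0, -0.1]
finger_gap: 0.0852
t 0.85 q [-0.544 -0.066 -0.239  1.399  0.     2.143] pos [ 0.362  -0.2191  0.2311] gap 0.0852 F [ 1.   -0.03 -0.14] M [-0.007 -0.009  0.005]
R
 [[ 0.898  0.439 -0.   ]
 [ 0.439 -0.898  0.   ]
 [-0.    -0.    -1.   ]] 
shift units [ 7.563 -5.588  1.622] turn deg [array([-1.000e-02,  1.000e-02,  4.512e+01]), array([-1.0000e-02, -1.0000e-02, -1.3488e+02])]
```

```bash
python3 -m handwheel '[{"tx":0,"ty":0,"tz":0,"wx":0,"wy":0,"wz":-0.23,"fingers":1},{"tx":0,"ty":0,"tz":0,"wx":0,"wy":0,"wz":-0.23,"fingers":1},{"tx":0,"ty":0,"tz":0,"wx":0,"wy":0,"wz":-0.23,"fingers":1},{"tx":0,"ty":0,"tz":0,"wx":0,"wy":0,"wz":-0.23,"fingers":1},{"tx":0,"ty":0,"tz":0,"wx":0,"wy":0,"wz":-0.23,"fingers":1},{"tx":0,"ty":0,"tz":0,"wx":0,"wy":0,"wz":-0.23,"fingers":1},{"tx":0,"ty":0,"tz":0,"wx":0,"wy":0,"wz":-0.23,"fingers":1},{"tx":0,"ty":0,"tz":0,"wx":0,"wy":0,"wz":-0.23,"fingers":1},{"tx":0,"ty":0,"tz":0,"wx":0,"wy":0,"wz":-0.23,"fingers":1},{"tx":0,"ty":0,"tz":0,"wx":0,"wy":0,"wz":-0.23,"fingers":1},{"tx":0,"ty":0,"tz":0,"wx":0,"wy":0,"wz":-0.23,"fingers":1},{"tx":0,"ty":0,"tz":0,"wx":0,"wy":0,"wz":-0.23,"fingers":1},{"tx":0,"ty":0,"tz":0,"wx":0,"wy":0,"wz":-0.23,"fingers":1}]' 90; python3 -c "
from h import *
plan([.579,.198,.12],-.333)"
```

```text
t: 2.48
position: [0.3614, -0.2204, 0.2309]
eef_rot: [-0.52, -3.098, -0.0]
wrist_force: [0.4, -0.1, 0.0]
finger_gap: 0.0852
t 2.475 q [-0.548 -0.065 -0.238  1.399 -0.    -0.215] pos [ 0.3614 -0.2204  0.2309] gap 0.0852 F [ 0.41 -0.13  0.04] M [ 0.01   0.006 -0.019]
R
 [[-0.945  0.326 -0.001]
 [ 0.326  0.945  0.   ]
 [ 0.001  0.    -1.   ]] 
shift units [-1.384  9.33   2.219] turn deg [array([ 7.0000e-02,  2.0000e-02, -1.7997e+02]), array([ 0.01, -0.05,  0.03])]
```

```bash
python3 -m handwheel '[{"tx":-0.138,"ty":0.933,"tz":0.1,"wx":0,"wy":0,"wz":0,"fingers":1},{"tx":-0.138,"ty":0.933,"tz":0.1,"wx":0,"wy":0,"wz":0,"fingers":1},{"tx":-0.138,"ty":0.933,"tz":0.1,"wx":0,"wy":0,"wz":0,"fingers":1},{"tx":-0.138,"ty":0.933,"tz":0.1,"wx":0,"wy":0,"wz":0,"fingers":1},{"tx":-0.138,"ty":0.933,"tz":0.1,"wx":0,"wy":0,"wz":0,"fingers":1},{"tx":-0.138,"ty":0.933,"tz":0.1,"wx":0,"wy":0,"wz":0,"fingers":1},{"tx":-0.138,"ty":0.933,"tz":0.1,"wx":0,"wy":0,"wz":0,"fingers":1},{"tx":-0.138,"ty":0.933,"tz":0.1,"wx":0,"wy":0,"wz":0,"fingers":1},{"tx":-0.138,"ty":0.933,"tz":0.1,"wx":0,"wy":0,"wz":0,"fingers":1},{"tx":-0.138,"ty":0.933,"tz":0.1,"wx":0,"wy":0,"wz":0,"fingers":1},{"tx":0,"ty":0,"tz":0.5,"wx":0,"wy":0,"wz":0,"fingers":1},{"tx":0,"ty":0,"tz":0.5,"wx":0,"wy":0,"wz":0,"fingers":1},{"tx":0,"ty":0,"tz":0,"wx":0,"wy":0,"wz":0,"fingers":1}]' 90
python3 - <<'E'
from h import *
plan([.579,.198,.006],-.333)
a=[]
for c,(u0,v0) in(("top",(120,130)),("scene",(230,150))):
    im,_=env.read_camera(c);a.append(cv2.resize(im[v0:v0+140,u0:u0+140],None,fx=2.8,fy=2.8,interpolation=2))
cv2.imwrite("pics/c1.png",np.hstack(a))
E
```

```text
t: 4.1
position: [0.58, 0.1962, 0.1287]
eef_rot: [-0.528, -3.092, 0.004]
wrist_force: [-0.0, 0.3, -0.4]
finger_gap: 0.0853
t 4.1 q [ 0.326  0.312 -0.032  1.233 -0.     0.664] pos [0.58   0.1962 0.1287] gap 0.0853 F [-0.03  0.26 -0.41] M [ 0.044  0.014 -0.032]
R
 [[-0.943  0.332 -0.005]
 [ 0.332  0.943 -0.002]
 [ 0.004 -0.003 -1.   ]] 
shift units [0.021 0.034 2.454] turn deg [array([ -0.37,   0.29, 179.71]), array([-0.18, -0.23, -0.29])]
```

View pics/c1.png

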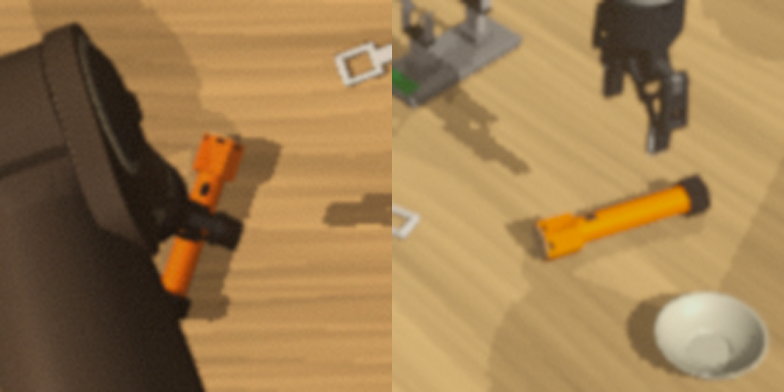

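The gripper straddles the middle of the barrel in both views (left panel about (205,220)). I'll descend now.

```bash
python3 -m handwheel '[{"tx":0,"ty":0,"tz":0.5,"wx":0,"wy":0,"wz":0,"fingers":1},{"tx":0,"ty":0,"tz":0.5,"wx":0,"wy":0,"wz":0,"fingers":1},{"tx":0,"ty":0,"tz":0.5,"wx":0,"wy":0,"wz":0,"fingers":1},{"tx":0,"ty":0,"tz":0.3,"wx":0,"wy":0,"wz":0,"fingers":1},{"tx":0,"ty":0,"tz":0.2,"wx":0,"wy":0,"wz":0,"fingers":1},{"tx":0,"ty":0,"tz":0,"wx":0,"wy":0,"wz":0,"fingers":1},{"tx":0,"ty":0,"tz":0,"wx":0,"wy":0,"wz":0,"fingers":1}]' 90; python3 -c "
from h import *
plan([.579,.198,.006],-.333)"
```

```text
t: 5.08
position: [0.5822, 0.1968, 0.0322]
eef_rot: [0.529, 3.096, 0.001]
wrist_force: [0.4, 0.5, -0.0]
finger_gap: 0.0857
t 5.075 q [ 0.326  0.359 -0.185  1.026  0.     0.664] pos [0.5822 0.1968 0.0322] gap 0.0857 F [ 0.39  0.5  -0.03] M [-0.003  0.016 -0.003]
R
 [[-0.943  0.332  0.001]
 [ 0.332  0.943  0.   ]
 [-0.001  0.001 -1.   ]] 
shift units [0.069 0.001 0.525] turn deg [array([ 9.0000e-02, -8.0000e-02,  1.7969e+02]), array([ 0.05,  0.06, -0.31])]
```

```bash
python3 -m handwheel '[{"tx":0.07,"ty":0,"tz":0.2,"wx":0,"wy":0,"wz":0,"fingers":1},{"tx":0,"ty":0,"tz":0.2,"wx":0,"wy":0,"wz":0,"fingers":1},{"tx":0,"ty":0,"tz":0.12,"wx":0,"wy":0,"wz":0,"fingers":1},{"tx":0,"ty":0,"tz":0,"wx":0,"wy":0,"wz":0,"fingers":1},{"tx":0,"ty":0,"tz":0,"wx":0,"wy":0,"wz":0,"fingers":-1},{"tx":0,"ty":0,"tz":0,"wx":0,"wy":0,"wz":0,"fingers":-1},{"tx":0,"ty":0,"tz":0,"wx":0,"wy":0,"wz":0,"fingers":-1},{"tx":0,"ty":0,"tz":0,"wx":0,"wy":0,"wz":0,"fingers":-1},{"tx":0,"ty":0,"tz":0,"wx":0,"wy":0,"wz":0,"fingers":-1},{"tx":0,"ty":0,"tz":0,"wx":0,"wy":0,"wz":0,"fingers":-1}]' 90; python3 -c "
from h import *
plan([.532,-.139,.22],.036)"
```

```text
t: 6.32
position: [0.5786, 0.1979, 0.006]
eef_rot: [0.529, 3.096, 0.001]
wrist_force: [-0.8, -0.5, 4.7]
finger_gap: 0.0252
t 6.325 q [ 0.329  0.373 -0.226  0.971  0.     0.668] pos [0.5786 0.1979 0.006 ] gap 0.0252 F [-0.77 -0.54  4.7 ] M [-0.035  0.25  -0.032]
R
 [[-0.943  0.332  0.001]
 [ 0.332  0.943  0.   ]
 [-0.001  0.001 -1.   ]] 
shift units [-1.36  -6.662 -4.284] turn deg [array([ 7.0000e-02, -4.0000e-02,  1.5854e+02]), array([  0.03,   0.05, -21.46])]
```

```bash
python3 -m handwheel '[{"tx":0,"ty":0,"tz":-0.2,"wx":0,"wy":0,"wz":0,"fingers":-1},{"tx":0,"ty":0,"tz":-0.5,"wx":0,"wy":0,"wz":0,"fingers":-1},{"tx":0,"ty":0,"tz":-0.7,"wx":0,"wy":0,"wz":0,"fingers":-1},{"tx":0,"ty":0,"tz":-0.7,"wx":0,"wy":0,"wz":0,"fingers":-1},{"tx":0,"ty":0,"tz":-0.7,"wx":0,"wy":0,"wz":0,"fingers":-1},{"tx":0,"ty":0,"tz":-0.7,"wx":0,"wy":0,"wz":0,"fingers":-1},{"tx":0,"ty":0,"tz":-0.5,"wx":0,"wy":0,"wz":0,"fingers":-1},{"tx":0,"ty":0,"tz":-0.2,"wx":0,"wy":0,"wz":0,"fingers":-1},{"tx":0,"ty":0,"tz":0,"wx":0,"wy":0,"wz":0,"fingers":-1}]'
python3 - <<'E'
from h import *
plan([.532,-.139,.22],.036)
a=[]
for c,(u0,v0) in(("top",(120,110)),("scene",(230,120))):
    im,_=env.read_camera(c);a.append(cv2.resize(im[v0:v0+140,u0:u0+140],None,fx=2.8,fy=2.8,interpolation=2))
cv2.imwrite("pics/c2.png",np.hstack(a))
E
```

```text
t: 7.45
position: [0.5784, 0.1978, 0.2153]
eef_rot: [0.529, 3.096, 0.0]
wrist_force: [-0.5, -0.3, -2.6]
finger_gap: 0.0251
t 7.45 q [0.329 0.292 0.132 1.41  0.    0.668] pos [0.5784 0.1978 0.2153] gap 0.0251 F [-0.46 -0.33 -2.6 ] M [0.032 0.063 0.018]
R
 [[-0.943  0.332  0.   ]
 [ 0.332  0.943  0.   ]
 [-0.     0.    -1.   ]] 
shift units [-1.361 -6.662 -0.095] turn deg [array([ 2.0000e-02, -1.0000e-02,  1.5855e+02]), array([ 1.000e-02,  1.000e-02, -2.145e+01])]
```

View pics/c2.png

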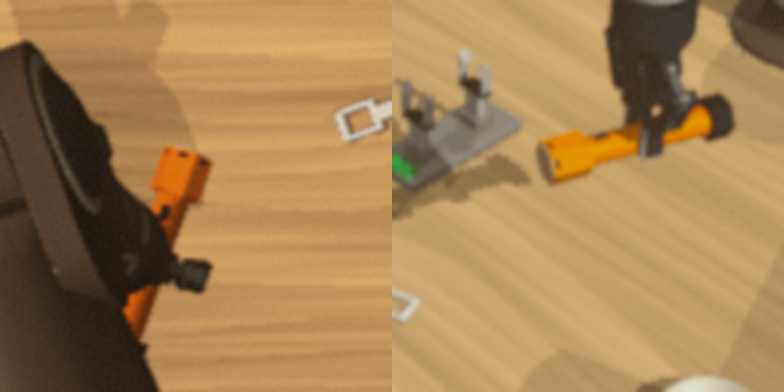

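The torch is held level at mid-barrel, with the lens forward. I'll turn it and carry it over the cradle.

```bash
python3 -m handwheel '[{"tx":0,"ty":0,"tz":0,"wx":0,"wy":0,"wz":-0.159,"fingers":-1},{"tx":0,"ty":0,"tz":0,"wx":0,"wy":0,"wz":-0.159,"fingers":-1},{"tx":0,"ty":0,"tz":0,"wx":0,"wy":0,"wz":-0.159,"fingers":-1},{"tx":0.1,"ty":-0.5,"tz":0,"wx":0,"wy":0,"wz":0,"fingers":-1},{"tx":0.15,"ty":-0.8,"tz":0,"wx":0,"wy":0,"wz":0,"fingers":-1},{"tx":0.15,"ty":-0.8,"tz":0,"wx":0,"wy":0,"wz":0,"fingers":-1},{"tx":0.15,"ty":-0.8,"tz":0,"wx":0,"wy":0,"wz":0,"fingers":-1},{"tx":0.15,"ty":-0.8,"tz":0,"wx":0,"wy":0,"wz":0,"fingers":-1},{"tx":0.15,"ty":-0.8,"tz":0,"wx":0,"wy":0,"wz":0,"fingers":-1},{"tx":0.15,"ty":-0.8,"tz":0,"wx":0,"wy":0,"wz":0,"fingers":-1},{"tx":0.1,"ty":-0.8,"tz":0,"wx":0,"wy":0,"wz":0,"fingers":-1},{"tx":0.07,"ty":-0.6,"tz":0,"wx":0,"wy":0,"wz":0,"fingers":-1},{"tx":0,"ty":0,"tz":0,"wx":0,"wy":0,"wz":0,"fingers":-1},{"tx":0,"ty":0,"tz":0,"wx":0,"wy":0,"wz":0,"fingers":-1}]'
python3 - <<'E'
from h import *
plan([.532,-.139,.15],.036)
im,D=env.read_camera("top");W=cloud("top",D)
H,S,V=cv2.split(cv2.cvtColor(im,cv2.COLOR_BGR2HSV))
m=(H<20)&(S>205)&(V>120)&(W[...,2]>.15)&(W[...,2]<.3);P=W[m];print(len(P),P.min(0),P.max(0),axis(P[:,:2]),cv2.minAreaRect((P[:,:2]*1000).astype(np.float32)))
a=[cv2.resize(im[110:270,230:390],None,fx=2.4,fy=2.4,interpolation=2)]
im,D=env.read_camera("scene");W=cloud("scene",D)
H,S,V=cv2.split(cv2.cvtColor(im,cv2.COLOR_BGR2HSV))
m=(H<20)&(S>205)&(V>120)&(W[...,2]>.15)&(W[...,2]<.3)&(W[...,1]<0);P=W[m];print(len(P),P.min(0),P.max(0),axis(P))
a.append(cv2.resize(im[70:230,170:330],None,fx=2.4,fy=2.4,interpolation=2))
cv2.imwrite("pics/c3.png",np.hstack(a))
E
```

```text
t: 9.3
position: [0.5316, -0.1388, 0.2143]
eef_rot: [0.056, -3.139, -0.001]
wrist_force: [-0.6, 0.5, -2.4]
finger_gap: 0.0254
t 9.3 q [-0.256  0.174 -0.02   1.378  0.    -0.292] pos [ 0.5316 -0.1388  0.2143] gap 0.0254 F [-0.58  0.49 -2.4 ] M [ 0.03  -0.018  0.008]
R
 [[-0.999 -0.036 -0.002]
 [-0.036  0.999  0.001]
 [ 0.002  0.001 -1.   ]] 
shift units [-0.011 -0.005  1.286] turn deg [array([-1.4e-01, -7.0e-02,  1.8e+02]), array([ 0.05, -0.09, -0.  ])]
92 [ 0.59342753 -0.1290593   0.22716078] [ 0.62868002 -0.11402055  0.25054217] (array([ 0.61311997, -0.12058492]), array([-0.99350982,  0.11374637])) ((611.1223754882812, -121.94168853759766), (35.23808670043945, 14.897504806518555), 1.7090461254119873)
304 [ 0.46333742 -0.14928845  0.21797228] [ 0.6303258  -0.08546746  0.27911913] (array([ 0.56573606, -0.1241725 ,  0.23713525]), array([0.9988922 , 0.03325326, 0.03329545]))
```

View pics/c3.png

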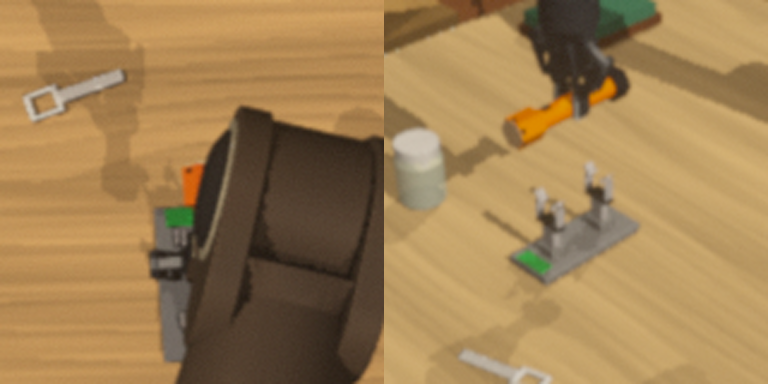

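Run:
```python
from h import *
im,D=env.read_camera("scene");W=cloud("scene",D)
H,S,V=cv2.split(cv2.cvtColor(im,cv2.COLOR_BGR2HSV))
m=(H<20)&(S>190)&(V>100)&(W[...,2]>.15)&(W[...,2]<.3)&(W[...,1]<-.05)
P=W[m]
for a in np.arange(.46,.64,.012):
    Q=P[(P[:,0]>=a)&(P[:,0]<a+.012)]
    if len(Q)>4: print(round(a+.006,3),len(Q),"z",np.round(np.percentile(Q[:,2],[5,50,95]),4),"y",np.round(np.percentile(Q[:,1],[5,50,95]),4))
# image-plane silhouette midline of the barrel -> intersect with vertical plane of the cradle axis
c=env.get_calibration("scene");f=192/np.tan(np.radians(c["fovy"])/2);o=-c["R"].T@c["t"]
n=np.array([-np.sin(.036),np.cos(.036),0]);p0=np.array([.5316,-.1388,0])
v,u=np.nonzero(m)
for uu in range(u.min(),u.max()+1,3):
    vv=v[u==uu];mid=(vv.min()+vv.max())/2
    d=np.array([(uu-c["cx"])/f,(mid-c["cy"])/f,1])@c["R"];X=o+d*(n@(p0-o))/(n@d)
    print(uu,len(vv),np.round(X,4))
```

```text
0.466 16 z [0.2251 0.2365 0.2427] y [-0.1352 -0.1273 -0.1233]
0.478 21 z [0.2244 0.2338 0.241 ] y [-0.1309 -0.1263 -0.1217]
0.49 10 z [0.2259 0.2317 0.2356] y [-0.1262 -0.1229 -0.1206]
0.502 15 z [0.2245 0.2305 0.2359] y [-0.1285 -0.1236 -0.1196]
0.514 6 z [0.2269 0.2493 0.2746] y [-0.1243 -0.1083 -0.0892]
0.526 9 z [0.2362 0.2611 0.2751] y [-0.1478 -0.0954 -0.0866]
0.538 18 z [0.2299 0.2385 0.2453] y [-0.1497 -0.1325 -0.1158]
0.55 19 z [0.2236 0.2365 0.2419] y [-0.1381 -0.1243 -0.1198]
0.562 29 z [0.2256 0.2367 0.2429] y [-0.1368 -0.1253 -0.12  ]
0.574 27 z [0.226  0.2357 0.2419] y [-0.1334 -0.1235 -0.119 ]
0.586 18 z [0.2277 0.2381 0.2418] y [-0.1349 -0.1238 -0.1186]
0.598 43 z [0.2235 0.2408 0.2473] y [-0.1425 -0.1201 -0.1122]
0.61 44 z [0.2227 0.24   0.2475] y [-0.1376 -0.1188 -0.111 ]
0.622 47 z [0.2243 0.2405 0.2484] y [-0.1398 -0.1188 -0.1116]
6 1 [ 1.1022 -0.1182  0.6915]Traceback (most recent call last):
  File "<stdin>", line 14, in <module>
    return umr_minimum(a, axis, None, out, keepdims, initial, where)
ValueError: zero-size array to reduction operation minimum which has no identity
```

The torch is level, with its axis about 14.5 mm above the TCP and its origin at about x=0.530. I'll lower it to just above the lips.

```bash
python3 -m handwheel '[{"tx":0,"ty":0,"tz":0.4,"wx":0,"wy":0,"wz":0,"fingers":-1},{"tx":0,"ty":0,"tz":0.6,"wx":0,"wy":0,"wz":0,"fingers":-1},{"tx":0,"ty":0,"tz":0.5,"wx":0,"wy":0,"wz":0,"fingers":-1},{"tx":0,"ty":0,"tz":0.3,"wx":0,"wy":0,"wz":0,"fingers":-1},{"tx":0,"ty":0,"tz":0.2,"wx":0,"wy":0,"wz":0,"fingers":-1},{"tx":0,"ty":0,"tz":0,"wx":0,"wy":0,"wz":0,"fingers":-1},{"tx":0,"ty":0,"tz":0,"wx":0,"wy":0,"wz":0,"fingers":-1}]' 110
python3 - <<'E'
from h import *
plan([.532,-.139,.0695],.036)
a=[]
for c,(u0,v0) in(("top",(250,130)),("scene",(190,80))):
    im,_=env.read_camera(c);a.append(cv2.resize(im[v0:v0+130,u0:u0+130],None,fx=3,fy=3,interpolation=2))
cv2.imwrite("pics/c4.png",np.hstack(a))
E
```

```text
t: 10.32
position: [0.5325, -0.1392, 0.1162]
eef_rot: [-0.057, 3.14, -0.001]
wrist_force: [-0.1, -0.2, -2.3]
finger_gap: 0.0247
t 10.325 q [-0.256  0.196 -0.209  1.164  0.    -0.292] pos [ 0.5325 -0.1392  0.1162] gap 0.0247 F [-0.08 -0.21 -2.31] M [0.011 0.001 0.022]
R
 [[-0.999 -0.036  0.001]
 [-0.036  0.999 -0.   ]
 [-0.001 -0.    -1.   ]] 
shift units [0.011 0.006 0.934] turn deg [array([-1.2000e-01, -3.0000e-02, -1.7998e+02]), array([-0.02,  0.07,  0.01])]
```

View pics/c4.png

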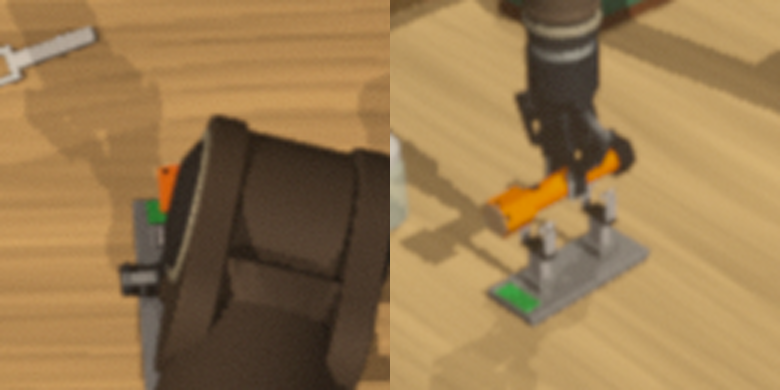

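```bash
python3 -m handwheel '[{"tx":0,"ty":0,"tz":0.05,"wx":0,"wy":0,"wz":0,"fingers":-1},{"tx":0,"ty":0,"tz":0.05,"wx":0,"wy":0,"wz":0,"fingers":-1},{"tx":0,"ty":0,"tz":0.05,"wx":0,"wy":0,"wz":0,"fingers":-1},{"tx":0,"ty":0,"tz":0.05,"wx":0,"wy":0,"wz":0,"fingers":-1},{"tx":0,"ty":0,"tz":0.05,"wx":0,"wy":0,"wz":0,"fingers":-1},{"tx":0,"ty":0,"tz":0.05,"wx":0,"wy":0,"wz":0,"fingers":-1},{"tx":0,"ty":0,"tz":0,"wx":0,"wy":0,"wz":0,"fingers":-1}]'; python3 -m handwheel '[{"tx":0,"ty":0,"tz":0.04,"wx":0,"wy":0,"wz":0,"fingers":-1},{"tx":0,"ty":0,"tz":0.04,"wx":0,"wy":0,"wz":0,"fingers":-1},{"tx":0,"ty":0,"tz":0.04,"wx":0,"wy":0,"wz":0,"fingers":-1},{"tx":0,"ty":0,"tz":0,"wx":0,"wy":0,"wz":0,"fingers":-1}]';python3 -m handwheel '[{"tx":0,"ty":0,"tz":0.04,"wx":0,"wy":0,"wz":0,"fingers":-1},{"tx":0,"ty":0,"tz":0.04,"wx":0,"wy":0,"wz":0,"fingers":-1},{"tx":0,"ty":0,"tz":0,"wx":0,"wy":0,"wz":0,"fingers":-1}]'
```

```text
t: 11.3
position: [0.5318, -0.1391, 0.1]
eef_rot: [0.057, -3.141, -0.0]
wrist_force: [-0.9, -0.1, -2.0]
finger_gap: 0.0251
t: 11.8
position: [0.5322, -0.1396, 0.0945]
eef_rot: [-0.056, 3.14, -0.002]
wrist_force: [0.2, -1.9, -0.4]
finger_gap: 0.0249
t: 12.18
position: [0.533, -0.1397, 0.0924]
eef_rot: [-0.057, 3.138, -0.002]
wrist_force: [-1.3, -1.7, 10.8]
finger_gap: 0.0249
```

```bash
python3 -m handwheel '[{"tx":0,"ty":-0.02,"tz":0.02,"wx":0,"wy":0,"wz":0,"fingers":-1},{"tx":0,"ty":0,"tz":0.02,"wx":0,"wy":0,"wz":0,"fingers":-1}]';python3 -m handwheel '[{"tx":0,"ty":0,"tz":0.02,"wx":0,"wy":0,"wz":0,"fingers":-1}]'
```

```text
t: 12.42
position: [0.5334, -0.1401, 0.0913]
eef_rot: [-0.057, 3.137, -0.0]
wrist_force: [-4.7, 1.1, 18.1]
finger_gap: 0.025
t: 12.55
position: [0.5335, -0.1401, 0.0906]
eef_rot: [-0.057, 3.136, -0.001]
wrist_force: [-3.2, 0.6, 18.7]
finger_gap: 0.0249
```

```bash
python3 -c "
from h import *
plan([.532,-.139,.074],.036)"
```

```text
t 12.55 q [-2.570e-01  2.080e-01 -2.530e-01  1.105e+00  1.000e-03 -2.940e-01] pos [ 0.5335 -0.1401  0.0906] gap 0.0249 F [-3.19  0.62 18.67] M [ 0.179  0.801 -0.005]
R
 [[-0.999 -0.036  0.005]
 [-0.036  0.999 -0.   ]
 [-0.005 -0.    -1.   ]] 
shift units [0.032 0.023 0.331] turn deg [array([-4.5000e-01, -4.0000e-02, -1.7998e+02]), array([-0.03,  0.29,  0.02])]
```

```bash
python3 -m handwheel '[{"tx":0,"ty":0,"tz":0.02,"wx":0,"wy":0,"wz":0,"fingers":-1}]'
python3 - <<'E'
from h import *
plan([.532,-.139,.074],.036)
im,D=env.read_camera("scene");W=cloud("scene",D)
H,S,V=cv2.split(cv2.cvtColor(im,cv2.COLOR_BGR2HSV))
m=(H<20)&(S>190)&(V>100)&(W[...,2]>.07)&(W[...,2]<.2)&(W[...,1]<-.05)&(W[...,1]>-.2)
P=W[m]
for a in np.arange(.46,.64,.012):
    Q=P[(P[:,0]>=a)&(P[:,0]<a+.012)]
    if len(Q)>4: print(round(a+.006,3),len(Q),"z",np.round(np.percentile(Q[:,2],[5,50,95]),4),"y",np.round(np.percentile(Q[:,1],[5,50,95]),4))
cv2.imwrite("pics/c5.png",cv2.resize(im[100:200,190:320],None,fx=6,fy=6,interpolation=2))
E
```

```text
t: 12.68
position: [0.5337, -0.1401, 0.0897]
eef_rot: [-0.057, 3.136, -0.001]
wrist_force: [-3.4, 1.1, 18.1]
finger_gap: 0.0244
t 12.675 q [-2.570e-01  2.080e-01 -2.540e-01  1.103e+00  1.000e-03 -2.940e-01] pos [ 0.5337 -0.1401  0.0897] gap 0.0244 F [-3.44  1.14 18.06] M [0.264 0.724 0.021]
R
 [[-0.999 -0.036  0.005]
 [-0.036  0.999 -0.   ]
 [-0.005 -0.001 -1.   ]] 
shift units [0.036 0.024 0.313] turn deg [array([-4.9000e-01, -5.0000e-02, -1.7997e+02]), array([-0.03,  0.31,  0.03])]
0.466 8 z [0.1068 0.1123 0.1171] y [-0.1345 -0.1297 -0.1242]
0.478 13 z [0.0913 0.1092 0.1154] y [-0.14   -0.1288 -0.1239]
0.49 7 z [0.1    0.1079 0.1086] y [-0.1277 -0.1268 -0.1231]
0.502 8 z [0.0918 0.1024 0.1083] y [-0.1314 -0.1259 -0.1238]
0.514 5 z [0.1009 0.1083 0.1388] y [-0.1259 -0.1224 -0.0978]
0.526 10 z [0.1113 0.1374 0.1579] y [-0.1507 -0.0972 -0.0845]
0.538 14 z [0.1047 0.1134 0.1404] y [-0.1481 -0.1354 -0.0917]
0.55 18 z [0.1046 0.1123 0.1179] y [-0.1433 -0.13   -0.1223]
0.562 25 z [0.1028 0.111  0.118 ] y [-0.1412 -0.1267 -0.1205]
0.574 18 z [0.1005 0.113  0.1177] y [-0.1392 -0.1316 -0.1221]
0.586 24 z [0.099  0.1097 0.1171] y [-0.1357 -0.1267 -0.1198]
0.598 33 z [0.0976 0.1147 0.1238] y [-0.1414 -0.1216 -0.1151]
0.61 41 z [0.0974 0.1171 0.1222] y [-0.1427 -0.1228 -0.1131]
0.622 43 z [0.1031 0.1183 0.1237] y [-0.1429 -0.12   -0.1122]
0.634 8 z [0.1042 0.1154 0.1239] y [-0.1406 -0.1179 -0.1105]
```

View pics/c5.png

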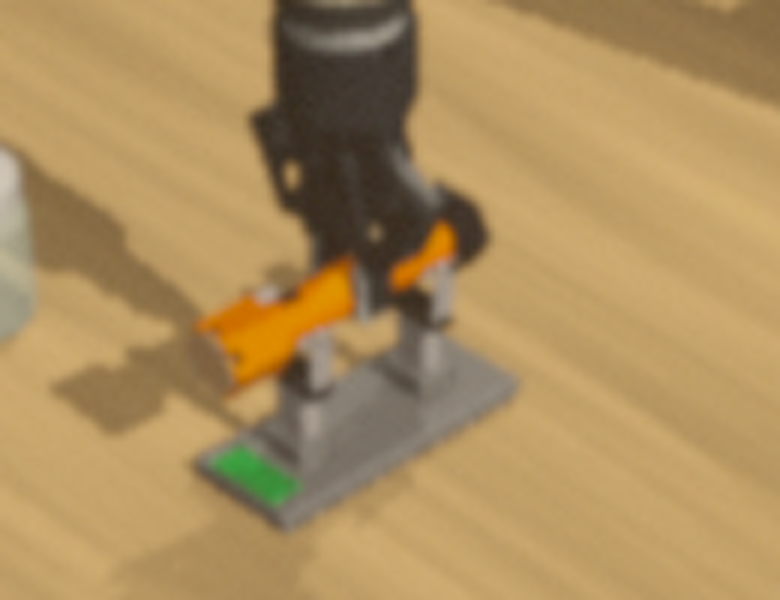

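The barrel is level and sits between both finger pairs, and the force is flat near its peak. I'll keep pressing in small steps.

```bash
for i in 1 ; do :; done; python3 -m handwheel '[{"tx":0,"ty":0,"tz":0.03,"wx":0,"wy":0,"wz":0,"fingers":-1}]' | egrep 'pos|wrist'; python3 -m handwheel '[{"tx":0,"ty":0,"tz":0.03,"wx":0,"wy":0,"wz":0,"fingers":-1}]'| egrep 'pos|wrist'
```

```text
position: [0.5339, -0.1401, 0.0881]
wrist_force: [-2.6, 1.7, 17.3]
position: [0.534, -0.1401, 0.0864]
wrist_force: [-0.9, 0.7, 12.9]
```

```bash
python3 -m handwheel '[{"tx":0,"ty":0,"tz":0.03,"wx":0,"wy":0,"wz":0,"fingers":-1}]' | egrep 'pos|wrist'; python3 -m handwheel '[{"tx":0,"ty":0,"tz":0.03,"wx":0,"wy":0,"wz":0,"fingers":-1}]'| egrep 'pos|wrist'
```

```text
position: [0.534, -0.14, 0.0844]
wrist_force: [0.3, 1.4, 8.6]
position: [0.5338, -0.1399, 0.0822]
wrist_force: [1.7, 0.4, 4.2]
```

```bash
python3 -m handwheel '[{"tx":0,"ty":0,"tz":0.03,"wx":0,"wy":0,"wz":0,"fingers":-1}]' | egrep 'pos|wrist'; python3 -m handwheel '[{"tx":0,"ty":0,"tz":0.02,"wx":0,"wy":0,"wz":0,"fingers":-1}]'| egrep 'pos|wrist'
```

```text
position: [0.5334, -0.1399, 0.0797]
wrist_force: [3.3, -0.5, -0.4]
position: [0.5326, -0.1399, 0.0774]
wrist_force: [4.9, 0.3, -4.3]
```

```bash
python3 -m handwheel '[{"tx":0,"ty":0,"tz":0.02,"wx":0,"wy":0,"wz":0,"fingers":-1}]' | egrep 'pos|wrist'; python3 -m handwheel '[{"tx":0,"ty":0,"tz":0.015,"wx":0,"wy":0,"wz":0,"fingers":-1}]'| egrep 'pos|wrist'
```

```text
position: [0.5317, -0.1399, 0.0758]
wrist_force: [3.6, 1.0, -5.6]
position: [0.5314, -0.14, 0.0751]
wrist_force: [2.9, 1.3, -4.0]
```

```bash
python3 -m handwheel '[{"tx":0,"ty":0,"tz":0.015,"wx":0,"wy":0,"wz":0,"fingers":-1}]' | egrep 'pos|wrist'
```

```text
position: [0.5313, -0.14, 0.0748]
wrist_force: [0.5, 1.1, -4.3]
```

```bash
python3 -m handwheel '[{"tx":0,"ty":0,"tz":0.02,"wx":0,"wy":0,"wz":0,"fingers":-1}]' | egrep 'pos|wrist';python3 -m handwheel '[{"tx":0,"ty":0,"tz":0.02,"wx":0,"wy":0,"wz":0,"fingers":-1}]' | egrep 'pos|wrist'
```

```text
position: [0.5314, -0.14, 0.0741]
wrist_force: [0.7, 0.2, -2.9]
position: [0.5315, -0.14, 0.0736]
wrist_force: [-2.9, 1.7, 5.1]
```

```bash
python3 -m handwheel '[{"tx":0,"ty":0,"tz":0.02,"wx":0,"wy":0,"wz":0,"fingers":-1}]' | egrep 'pos|wrist'
```

```text
position: [0.5317, -0.1401, 0.0734]
wrist_force: [-6.4, 2.0, 11.5]
```

```bash
python3 -c "
from h import *
plan([.532,-.139,.0734],.036)"; python3 -m handwheel '[{"tx":0,"ty":0,"tz":0,"wx":0,"wy":0,"wz":0,"fingers":-1},{"tx":0,"ty":0,"tz":-0.01,"wx":0,"wy":0,"wz":0,"fingers":-1},{"tx":0,"ty":0,"tz":0,"wx":0,"wy":0,"wz":0,"fingers":0.2},{"tx":0,"ty":0,"tz":0,"wx":0,"wy":0,"wz":0,"fingers":1},{"tx":0,"ty":0,"tz":0,"wx":0,"wy":0,"wz":0,"fingers":1},{"tx":0,"ty":0,"tz":0,"wx":0,"wy":0,"wz":0,"fingers":1},{"tx":0,"ty":0,"tz":0,"wx":0,"wy":0,"wz":0,"fingers":1},{"tx":0,"ty":0,"tz":0,"wx":0,"wy":0,"wz":0,"fingers":1}]'
```

```text
t 14.225 q [-0.258  0.218 -0.279  1.074  0.    -0.294] pos [ 0.5317 -0.1401  0.0734] gap 0.0248 F [-6.43  2.   11.47] M [0.44  1.066 0.022]
R
 [[-0.999 -0.036  0.   ]
 [-0.036  0.999 -0.   ]
 [-0.    -0.    -1.   ]] 
shift units [-0.007  0.022 -0.   ] turn deg [array([-1.0e-02, -0.0e+00, -1.8e+02]), array([-0.  ,  0.01,  0.  ])]
t: 15.22
position: [0.532, -0.1402, 0.0728]
eef_rot: [0.057, -3.141, 0.0]
wrist_force: [0.8, 0.6, -0.0]
finger_gap: 0.0855
```

```bash
python3 -m handwheel '[{"tx":0,"ty":0,"tz":-0.2,"wx":0,"wy":0,"wz":0,"fingers":1},{"tx":0,"ty":0,"tz":-0.5,"wx":0,"wy":0,"wz":0,"fingers":1},{"tx":0,"ty":0,"tz":-0.8,"wx":0,"wy":0,"wz":0,"fingers":1},{"tx":0,"ty":0,"tz":-0.8,"wx":0,"wy":0,"wz":0,"fingers":1},{"tx":0,"ty":0,"tz":-0.8,"wx":0,"wy":0,"wz":0,"fingers":1},{"tx":0,"ty":0.5,"tz":-0.3,"wx":0,"wy":0,"wz":0,"fingers":1},{"tx":0.4,"ty":0.8,"tz":0,"wx":0,"wy":0,"wz":0,"fingers":1},{"tx":0.4,"ty":0.8,"tz":0,"wx":0,"wy":0,"wz":0,"fingers":1},{"tx":0.4,"ty":0.8,"tz":0,"wx":0,"wy":0,"wz":0,"fingers":1},{"tx":0.4,"ty":0.8,"tz":0,"wx":0,"wy":0,"wz":0,"fingers":1},{"tx":0.4,"ty":0.8,"tz":0,"wx":0,"wy":0,"wz":0,"fingers":1},{"tx":0,"ty":0,"tz":0,"wx":0,"wy":0,"wz":0,"fingers":1},{"tx":0,"ty":0,"tz":0,"wx":0,"wy":0,"wz":0,"fingers":1}]'
python3 - <<'E'
from h import *
a=[]
for c,(u0,v0) in(("top",(250,140)),("scene",(190,90))):
    im,D=env.read_camera(c);W=cloud(c,D)
    a.append(cv2.resize(im[v0:v0+130,u0:u0+130],None,fx=3,fy=3,interpolation=2))
    H,S,V=cv2.split(cv2.cvtColor(im,cv2.COLOR_BGR2HSV))
    m=(H<20)&(S>190)&(V>100)&(W[...,2]>.06)&(W[...,2]<.15)&(W[...,1]<-.1)&(W[...,1]>-.2)
    P=W[m];print(c,P.min(0),P.max(0),cv2.minAreaRect((P[:,:2]*1000).astype(np.float32)))
    for x in np.arange(.47,.60,.02):
        Q=P[abs(P[:,0]-x)<.01]
        if len(Q)>4: print(round(x,3),len(Q),"z",np.round(np.percentile(Q[:,2],[5,50,95]),4),"y",np.round(np.percentile(Q[:,1],[5,50,95]),4))
cv2.imwrite("pics/c6.png",np.hstack(a))
E
```

```text
t: 16.85
position: [0.4242, 0.0811, 0.2434]
eef_rot: [-0.058, 3.14, -0.0]
wrist_force: [0.2, -0.1, 0.0]
finger_gap: 0.0854
top [ 0.47027564 -0.15587948  0.08676397] [ 0.63098221 -0.11524904  0.11099997] ((550.9031372070312, -133.87771606445312), (40.191165924072266, 160.74847412109375), 88.49164581298828)
0.47 33 z [0.0941 0.0995 0.1031] y [-0.1501 -0.1406 -0.1309]
0.49 58 z [0.0947 0.0997 0.1032] y [-0.1492 -0.1392 -0.131 ]
0.51 78 z [0.0943 0.0987 0.1035] y [-0.1504 -0.1385 -0.1276]
0.53 63 z [0.0935 0.0989 0.1029] y [-0.1483 -0.1379 -0.1279]
0.55 76 z [0.0933 0.0988 0.1034] y [-0.1491 -0.1363 -0.1261]
0.57 58 z [0.0947 0.1001 0.1041] y [-0.1472 -0.1365 -0.1283]
0.59 82 z [0.0922 0.1005 0.1072] y [-0.1485 -0.1345 -0.1195]
scene [ 0.46701479 -0.1577105   0.06753799] [ 0.62919502 -0.11057832  0.1084983 ] ((548.8355102539062, -135.3653564453125), (164.2796630859375, 35.858306884765625), 5.259080410003662)
0.47 15 z [0.0953 0.1007 0.1047] y [-0.1483 -0.141  -0.1325]
0.49 19 z [0.0764 0.0927 0.1013] y [-0.1443 -0.1292 -0.1238]
0.51 28 z [0.0831 0.0924 0.1016] y [-0.1428 -0.1287 -0.123 ]
0.53 30 z [0.0844 0.0935 0.1021] y [-0.142  -0.1266 -0.1209]
0.55 28 z [0.0818 0.0961 0.1014] y [-0.1431 -0.1266 -0.1231]
0.57 9 z [0.0757 0.1    0.1027] y [-0.1377 -0.1306 -0.1249]
0.59 45 z [0.0825 0.0971 0.1078] y [-0.1391 -0.1238 -0.1148]
```

View pics/c6.png

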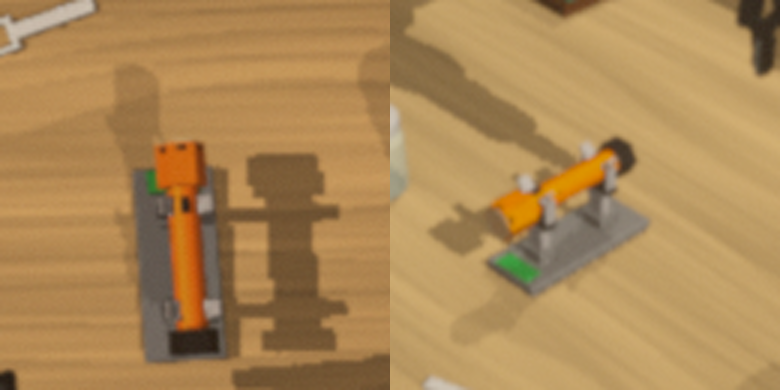

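```bash
python3 -c "
from cell import env
print(env.close_job())"
```

```text
the job is handed in; nothing more can be done
None
```

The torch is back in its cradle with the lens at the green end, both pairs of clips round the barrel, and the gripper has let go and backed off. I handed the job in at about 17 s; no verdict was reported.

- **Pressing in:** I gripped the torch at mid-barrel and pressed it down in 0.75–2 mm steps. The upward force at the wrist peaked at about 19 N as the clips resisted. It then dropped until the clips pulled the torch down, and rose steeply to 11.5 N when the torch bottomed. I stopped there, backed off half a millimetre and released.
- **Final check, both cameras:**
  - The barrel is level, with its top at 0.103 m over its whole length. That puts the axis at about 0.089 m, which agrees with where I felt it bottom.
  - The origin is about 2 mm or less from the cradle centre lengthwise, and the axis is within about 1° of the cradle's.
- **Not confirmed:** the pad travel cannot be read directly, so "fully home" rests on the felt bottoming and the measured height. While pressing, the wrist moment leaned to one side (about 1 Nm at bottom), but the final heights show no tilt.
- **Other objects:** the arm never went near the dish, jar or opener. I did not measure their positions again at the end.

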